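# Unhitch the shaker's drive rod and hold it up

## Task

The ball of the shaker's drive needs wiping and greasing, and I need you to hold the drive rod out of the way. First turn the black lock ring anticlockwise until its white line meets the green mark, so that the tray carriage cannot roll off; then pull the black latch grip sideways, straight out towards you against its spring, and with the latch held open lift the rod's red coupler off the ball. Finish while still holding the rod, steady and raised at least 4 cm above its seat; do not shift the tray carriage and leave the things on the tray and around the shaker where they are.

Things in the scene. Friction and masses are not known exactly. Their poses are not given: they have to be found in the camera images.
- shaker: bench shaker fixed to the bench, base plate 180x495 mm. Origin at bench height, turned only about z; y runs along the stroke, + to the blue drive unit; -x side faces the robot. In it, mm: ball (0,75,79.5), rod hinge (0,-65,79.5), ring axis (-72,-26), closed latch grip (-55,75,114). Drive unit 125x108x70 high at (0,170), tray from y -75 to -235; two flasks 159 high at (+-34,-198), all else below 134
- ring_grip (a point): centre of the knurled black lock ring, 42 mm diameter, vertical axis, 97 mm over the bench; gripped round its rim, from any direction; the knurled part reaches from 11 mm below to 11 mm above this point; a steel hook sticks out 45 mm from the axis, 28 mm and more below this point
- lock_ring (a joint): angle of the lock ring, rad, growing anticlockwise seen from above: 0 = free (its white line at the hub's white dot), 1.25 = locked (line at the green dot, on the shaker's -x side), stop at 1.30. Starts at 0 to 0.35, stays where left, friction 0.06 N m. When locked its hook has closed round the brass pin on the tray carriage, which then can move 2 mm at most
- carriage (a joint): position of the tray carriage along its rails, m, + towards the drive unit; 0 at the start; runs easily (1 N) when neither locked nor coupled
- drive_rod: steel drive rod 18 mm wide with a red coupler head, 40x40 mm, on its end. Origin on its hinge pin at the tray carriage; y axis along the rod to the ball, 140 mm off; x axis is the hinge. Level when seated; the head swings up on the hinge (up to 0.9 rad) and falls back when let go. About 0.35 kg with the latch
- coupler (a point): point of the coupler head that lies at the ball's centre when seated (79.5 mm over the bench), 140 mm from the hinge pin; the head's top is 24 mm above it
- ball (a point): centre of the steel ball, 25 mm diameter, upright on the drive unit's plunger; does not move; the latch fork grips under its flat underside
- latch_grip (a point): centre of the upright black latch grip, a cylinder of 18 mm diameter, 38 mm high, on the robot's side of the coupler head, 55 mm from its centre and 34.5 mm above the ball's centre. It rides on the rod: held by it, the latch can be pulled and the rod lifted in one grip. Nothing else within 30 mm is higher than 15 mm below this point
- latch (a joint): travel of the latch, m: 0 = closed; grows as the grip is pulled straight out sideways from the rod, in the shaker's -x direction (towards the robot); stop at 0.014. It must be pulled 0.009 or more to clear the ball (mind the give of the arm). The spring pulls back with 3 N when closed and 8 N at 0.012; it springs shut when let go
- wash_bottle: bystander: white squeeze bottle with a red cap and bent spout, 62x99x181 mm; origin under its centre; to be left where it is
- white_bottle: bystander: white plastic bottle with a blue cap, 60x60x109 mm; origin under its centre; to be left where it is
- red_flask: bystander: stoppered glass volumetric flask with red solution, 61x61x167 mm; origin under its centre; to be left where it is
- weighing_bottle: bystander: small stoppered glass weighing bottle, 37x37x51 mm; origin under its centre; to be left where it is
- tray_flask_0: bystander: conical flask with yellow solution standing on the tray mat, 64x64x105 mm; origin under its centre; to be left where it is
- tray_dish_0: bystander: glass dish on the tray mat, 68x68x14 mm; origin under its centre; to be left where it is
- tray_flask_1: bystander: conical flask with yellow solution standing on the tray mat, 64x64x105 mm; origin under its centre; to be left where it is
- tray_dish_1: bystander: glass dish on the tray mat, 68x68x14 mm; origin under its centre; to be left where it is

How it is judged:
By the outcome, as a careful person would: the job done as asked, in the order asked, and still so for the second after the job is handed in, while the arm keeps its last pose, push and grip.
It also fails if it takes over 45 s, if anything falls off the work surface, if the arm or the gripper's body presses on something with over 40 N, if the wrist force passes 120 N, or if a joint passes its speed limit or range.

## Robot

A 7-joint arm with a two-finger parallel gripper is mounted at the origin on a cart in front of the work surface, level with it; the furniture and walls round the work are solid. World frame = base frame: x ahead of the robot, y to its left, z up, the work surface at z = 0. Lengths are in m, angles in rad, forces in N, time in s.
With the tool pointing down it reaches from about 0.4 to 0.85 m from the base axis. Payload 4.5 kg.
Tool frame: the origin (TCP) lies at the very end of the fingers, on their centre line; the grasp point (between the pads) lies 19 mm behind it; z points along the fingers, y is the line along which they close (so a half turn about z gives the same grasp; the last joint's range is limited). The gripper opens to 88 mm and grips with 3 to 60 N. Pads are 18 mm wide; open, the fingers measure 123 mm over their backs; the gripper's body (75 mm by 187 mm) begins 45 mm behind the grasp point.
Start: joints at [-1.316, 0.689, -0.195, 1.565, 0.157, 0.902, -0.215], TCP at [0.137, 0.61, 0.239] pointing down, gripper open.
Joint ranges: [-3.01, 3.01], [-0.46, 2.08], [-1.47, 1.51], [0.13, 2.56], [-1, 4.14], [0.04, 2.09], [-2.66, 2.66]. Speed limits (rad/s): [2.57, 2.57, 3.14, 3.14, 3.14, 3.14, 3.14].

## Interface

Orientations are given as a unit quaternion [x, y, z, w].
In Python, from plant import r, eyes, nets gives the robot as it stands.
- The arm moves only by the shell command python3 -m pendant 'ROWS' [FORCE]. ROWS is JSON, a list of rows, each an object of numbers: "claw": the opening, from 0 (shut) to 1 (fully open); "dx", "dy", "dz": the shift along the world's x, y, z in mm; "twist": the turn about the world's z in rad. In form: [{"claw": .., "dx": .., "dy": .., "dz": .., "twist": ..}, ...]. A call has 1 to 8 rows; each row is the pose to reach, as a shift and turn from the pose commanded when the call began; what a row does not reach only later rows make up. A row lasts 1/10 s, in which the tool goes at most 50 mm and 8.59 degrees, less where a joint would pass 70% of its speed; a pose out of reach is approached as far as the arm can. A call with a gripper value outside its range is refused whole. The fingers move at their own pace and stop on an object; FORCE is the grip in N (left out, the last holds). Time passes only in rows, so rows that repeat a pose let the fingers close. It gives the time, the measured TCP pose, the force, the opening and the grip force at its end, in the units of the state.
- r.get_state(): the state, without advancing time (a new reading comes with each control period).
- eyes.snapshot(name): name is "scene" or "top"; returns (picture, depth): 400x640x3 uint8, blue, green, red; 400x640 float32, m along the optical axis (not along the pixel's ray), 0 where there is no reading.
- eyes.camera_info(name): a dict with "K" (3x3 intrinsics, pixels), "world_to_cam" (4x4, takes a point from world to camera coordinates). Camera axes: x right, y down, z forward; pixel columns grow to the right and rows downward; lengths in m; the calibration is good to about 2 mm. A picture is of the moment at which its call begins. camera_info takes no time and is no camera call.
- r.finish_job(): hands the job in; it is judged then, once.
Trained networks look in the newest picture that a camera, given by its name, has taken for a name from the list of things; names that differ only in an ending like _2 or _b are one class to them, and where a whole thing is asked for, a point or a joint stands for the part that bears it (a point fixed in the world has none). Each returns a list of dicts, best first, with "confidence" (0 to 1); they miss things now and then, are a little off and sometimes report something else, mostly with a low value. They report only what shows in the picture. A call takes as long as a camera call.
- nets.spot_in(camera, query): "box" ([left, top, width, height] as shares, 0 to 1, of the picture: columns of its width, rows of its height, round what is visible of it).
- nets.place_of(camera, query): "position" ([column, row] as shares, 0 to 1, of the picture: columns of its width, rows of its height: a listed point, or the origin of a listed thing).
The state is a dict: "clock": time; "q": joint angles; "qd": joint speeds; "joint_torque": joint torques, N m; "tool_pos": TCP position; "eef_rot": TCP orientation; "contact_force": force on the tool from outside, world axes, zero at the start; "moment": the same for the moment, N m; "opening": opening from 0.0 (shut) to 1.0 (fully open); "finger_force": force on a finger pad.
Only numpy, scipy, OpenCV 4.12 (cv2) and the standard library are available. Lean on these libraries where they do the work, as an engineer would, in place of code of your own. Each camera call takes 0.05 s, during which the arm holds its last target. There are 200 camera calls.

## Working session

There is one attempt and no reset: what is moved stays moved. The work goes in short steps, Python scripts to look and compute and a shell command to move; the robot and the scene stay as the last step left them, time stands still between calls to the robot, and variables do not carry over. Pictures are saved under pics/ and viewed, at most 10 in all, crops included, and the job is handed in when it is done.

```bash
mkdir -p pics
cat > h.py <<'E'
import numpy as np, cv2
from plant import r, eyes, nets
def snap(n):
    p,d=eyes.snapshot(n); c=eyes.camera_info(n); return p,d,np.array(c["K"]),np.array(c["world_to_cam"])
def ray(K,T,u,v,z):
    "world point on pixel ray at height z"
    R,t=T[:3,:3],T[:3,3]; o=-R.T@t; d=R.T@np.linalg.inv(K)@[u,v,1]; return o+d*(z-o[2])/d[2]
def proj(K,T,P):
    q=K@(T[:3,:3]@np.array(P)+T[:3,3]); return q[:2]/q[2]
E
python3 - <<'E'
from h import *
for n in("scene","top"):
    p,d,K,T=snap(n); cv2.imwrite(f"pics/{n}0.png",p)
    R=T[:3,:3];print(n,"cam at",-R.T@T[:3,3],K[0,0])
    for q,z in(("ring_grip",.097),("latch_grip",.114),("coupler",.0795),("ball",.0795),("shaker",0),("drive_rod",.0795),("wash_bottle",0),("white_bottle",0),("red_flask",0),("weighing_bottle",0)):
        for x in nets.place_of(n,q)[:2]:
            u,v=x["position"][0]*640,x["position"][1]*400
            print(q,round(x["confidence"],2),int(u),int(v),ray(K,T,u,v,z).round(3))
s=r.get_state();print(s)
E
```

```text
scene cam at [-0.11772391 -1.03072848  0.87745198] 511.23746873080125
ring_grip 0.86 303 223 [ 0.453 -0.162  0.097]
latch_grip 0.6 290 198 [ 0.474 -0.069  0.114]
coupler 0.93 305 202 [ 0.523 -0.063  0.08 ]
ball 0.72 307 204 [ 0.524 -0.073  0.08 ]
shaker 0.7 321 236 [ 0.532 -0.129  0.   ]
drive_rod 0.72 337 225 [ 0.534 -0.197  0.08 ]
wash_bottle 0.71 290 198 [0.562 0.074 0.   ]
wash_bottle 0.61 384 209 [ 0.761 -0.132  0.   ]
white_bottle 0.79 411 233 [ 0.745 -0.262  0.   ]
white_bottle 0.17 303 225 [ 0.521 -0.06  -0.   ]
red_flask 0.66 328 168 [0.765 0.156 0.   ]
red_flask 0.42 409 230 [ 0.751 -0.249 -0.   ]
weighing_bottle 0.54 310 336 [ 0.308 -0.405  0.   ]
top cam at [ 0.28957937 -0.12158142  1.34375363] 408.0540388622115
ring_grip 0.61 329 220 [ 0.455 -0.174  0.097]
latch_grip 0.57 297 216 [ 0.463 -0.074  0.114]
latch_grip 0.46 297 198 [ 0.519 -0.071  0.114]
coupler 0.96 297 196 [ 0.529 -0.072  0.079]
ball 0.64 297 197 [ 0.526 -0.071  0.079]
ball 0.55 380 207 [ 0.502 -0.334  0.079]
shaker 0.97 318 203 [ 0.523 -0.141  0.   ]
drive_rod 0.7 341 198 [ 0.529 -0.209  0.079]
wash_bottle 
[... 233 characters left out ...]
k': 1.1, 'q': array([-1.31619671,  0.68908264, -0.19461515,  1.56532628,  0.15733305,
        0.90247742, -0.21512591]), 'qd': array([ 0.00134941, -0.00065164, -0.00010402, -0.00109832,  0.00290697,
       -0.00090037, -0.00095666]), 'joint_torque': array([ 2.69349184e-04, -5.27494669e+01, -1.26713108e+00, -1.53749549e+01,
       -5.19424374e-02, -7.35224257e-04,  3.14169392e-05]), 'tool_pos': array([0.1368597 , 0.60985128, 0.23874693]), 'eef_rot': array([1.10159856e-01, 9.93913882e-01, 4.70556007e-05, 6.68871327e-06]), 'contact_force': array([ 0.17332131, -0.28118988,  0.236211  ]), 'moment': array([ 0.00382099,  0.00563114, -0.00373736]), 'finger_force': 0.0, 'opening': 0.9995273492195843}
```

Run:
```python
import cv2,numpy as np
a=cv2.imread("pics/top0.png")[110:290,220:420];b=cv2.imread("pics/scene0.png")[130:310,220:420]
cv2.imwrite("pics/c0.png",np.hstack([cv2.resize(x,None,fx=4,fy=4,interpolation=2)[:600,:400*2] for x in(a,)]))
cv2.imwrite("pics/c1.png",cv2.resize(b[30:150],None,fx=4,fy=4,interpolation=2))
```

```text
(no output)
```

View pics/c0.png

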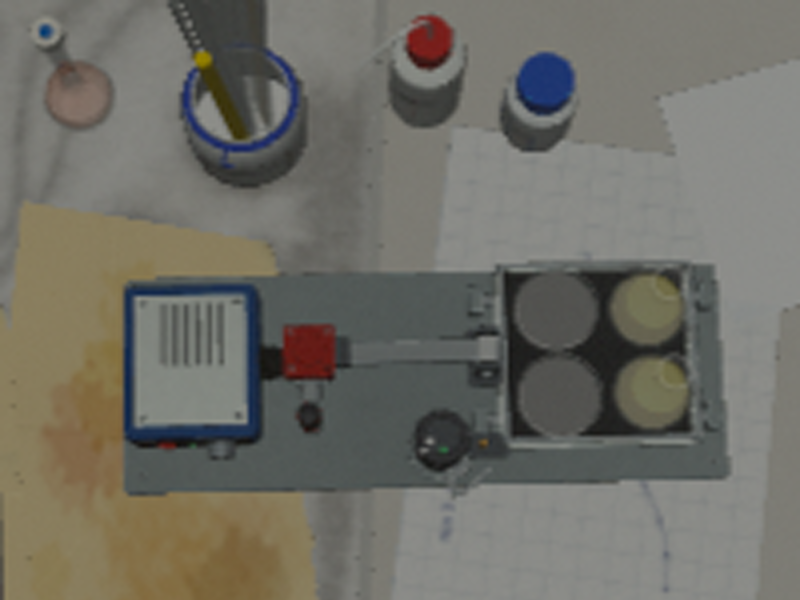

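View pics/c1.png

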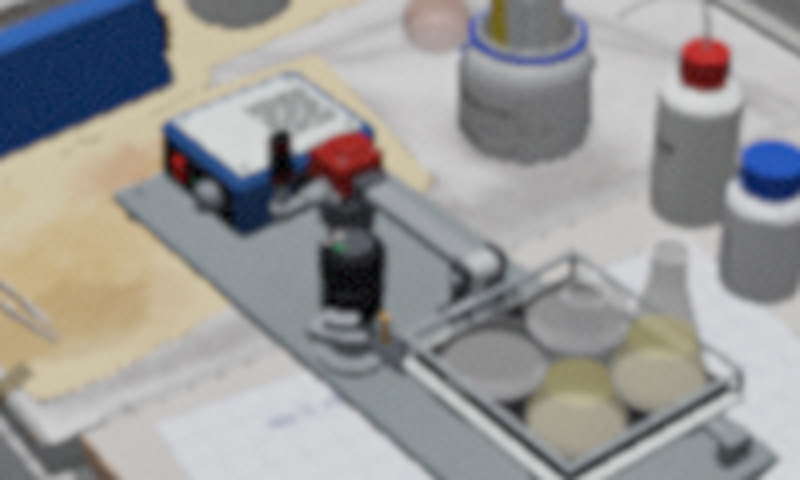

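Run:
```python
from h import *
for n in("top","scene"):
    p,d,K,T=snap(n)
    v,u=np.mgrid[:400,:640]; m=d>0
    c=(np.linalg.inv(K)@np.stack([u[m],v[m],np.ones(m.sum())]))*d[m]
    W=(T[:3,:3].T@(c-T[:3,3:4])).T
    def near(x,y,rad,z0,z1):
        k=(np.hypot(W[:,0]-x,W[:,1]-y)<rad)&(W[:,2]>z0)&(W[:,2]<z1); A=W[k]
        print(n,k.sum(),A.mean(0).round(4),A.min(0).round(3),A.max(0).round(3)) if k.any() else print("none")
    near(.456,-.173,.035,.102,.114); near(.47,-.073,.022,.122,.14); near(.527,-.071,.04,.098,.109)
    k=(W[:,2]>.15)&(W[:,1]<.8)&(W[:,0]>.1)&(W[:,0]<1)
    b={}
    for x,y,z in W[k]:
        t=(round(x,1),round(y,1)); b[t]=max(b.get(t,0),z)
    print({t:round(z,2) for t,z in sorted(b.items())})
    # base plate
    k=(W[:,2]>.003)&(W[:,2]<.03)&(abs(W[:,0]-.53)<.12)&(W[:,1]>-.39)&(W[:,1]<.12)
    if n=="top":
        rc=cv2.minAreaRect(W[k][:,:2].astype(np.float32)); print(rc)
```

```text
top 148 [ 0.4578 -0.1752  0.1083] [ 0.439 -0.195  0.102] [ 0.48  -0.155  0.114]
top 30 [ 0.4694 -0.0735  0.1303] [ 0.461 -0.082  0.124] [ 0.477 -0.064  0.135]
top 112 [ 0.525 -0.07   0.101] [ 0.505 -0.09   0.098] [ 0.545 -0.052  0.107]
{(np.float64(0.1), np.float64(0.1)): np.float64(0.59), (np.float64(0.1), np.float64(0.2)): np.float64(0.73), (np.float64(0.1), np.float64(0.3)): np.float64(0.77), (np.float64(0.1), np.float64(0.5)): np.float64(0.35), (np.float64(0.1), np.float64(0.6)): np.float64(0.38), (np.float64(0.1), np.float64(0.7)): np.float64(0.26), (np.float64(0.2), np.float64(0.5)): np.float64(0.35), (np.float64(0.2), np.float64(0.6)): np.float64(0.39), (np.float64(0.2), np.float64(0.7)): np.float64(0.27), (np.float64(0.4), np.float64(0.3)): np.float64(0.2), (np.float64(0.5), np.float64(-0.4)): np.float64(0.16), (np.float64(0.5), np.float64(-0.3)): np.float64(0.16), (np.float64(0.5), np.float64(0.3)): np.float64(0.2), (np.float64(0.5), np.float64(0.4)): np.float64(0.58), (np.float64(0.5), np.float64(0.5)): np.float64(0.58), (np.float64(0.5), np.float64(0.6)): np.float64(0.41),
[... 8187 characters left out ...]
loat64(1.0), np.float64(-0.4)): np.float64(0.63), (np.float64(1.0), np.float64(-0.3)): np.float64(0.61), (np.float64(1.0), np.float64(-0.2)): np.float64(0.59), (np.float64(1.0), np.float64(-0.1)): np.float64(0.28), (np.float64(1.0), np.float64(0.0)): np.float64(0.53), (np.float64(1.0), np.float64(0.1)): np.float64(0.53), (np.float64(1.0), np.float64(0.2)): np.float64(0.51), (np.float64(1.0), np.float64(0.3)): np.float64(0.28), (np.float64(1.0), np.float64(0.4)): np.float64(0.48), (np.float64(1.0), np.float64(0.5)): np.float64(0.28), (np.float64(1.0), np.float64(0.6)): np.float64(0.28), (np.float64(1.0), np.float64(0.7)): np.float64(0.25), (np.float64(1.0), np.float64(0.8)): np.float64(0.26)}
```

View pics/scene0.png

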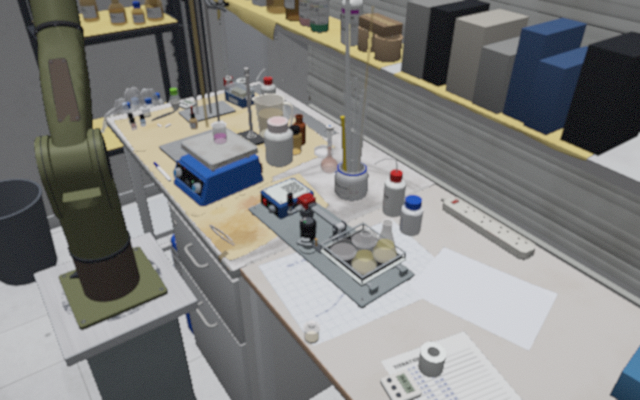

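```bash
python3 -m pendant '[{"claw":0.68,"dx":15,"dy":-40,"dz":20,"twist":-0.14},{"claw":0.68,"dx":32,"dy":-80,"dz":40,"twist":-0.28},{"claw":0.68,"dx":48,"dy":-120,"dz":60,"twist":-0.42},{"claw":0.68,"dx":66,"dy":-165,"dz":60,"twist":-0.56},{"claw":0.68,"dx":84,"dy":-210,"dz":60,"twist":-0.7},{"claw":0.68,"dx":112,"dy":-250,"dz":60,"twist":-0.84},{"claw":0.68,"dx":140,"dy":-290,"dz":60,"twist":-0.98},{"claw":0.68,"dx":168,"dy":-330,"dz":60,"twist":-1.12}]' 10
python3 -c "
from h import *
print(r.get_state()['q'])"
```

```text
clock: 2.0
tool_pos: [0.3057, 0.2784, 0.2992]
eef_rot: [0.623, 0.782, 0.001, -0.0]
contact_force: [0.7, 0.1, 0.0]
opening: 0.678
finger_force: 0.0
[-0.93541634  0.32562469  0.11669959  2.08678742 -0.05601603  0.73061275
 -0.55822218]
```

```bash
python3 -m pendant '[{"claw":0.68,"dx":22,"dy":-44,"dz":0,"twist":-0.14},{"claw":0.68,"dx":44,"dy":-88,"dz":0,"twist":-0.28},{"claw":0.68,"dx":66,"dy":-132,"dz":0,"twist":-0.42},{"claw":0.68,"dx":85,"dy":-178,"dz":0,"twist":-0.56},{"claw":0.68,"dx":100,"dy":-225,"dz":0,"twist":-0.70},{"claw":0.68,"dx":110,"dy":-272,"dz":0,"twist":-0.84},{"claw":0.68,"dx":120,"dy":-318,"dz":-10,"twist":-0.87},{"claw":0.68,"dx":130,"dy":-364,"dz":-25,"twist":-0.87}]'
python3 -m pendant '[{"claw":0.68,"dx":10,"dy":-45,"dz":-15,"twist":0},{"claw":0.68,"dx":21,"dy":-91,"dz":-30,"twist":0},{"claw":0.68,"dx":21,"dy":-91,"dz":-70,"twist":0},{"claw":0.68,"dx":21,"dy":-91,"dz":-110,"twist":0},{"claw":0.68,"dx":21,"dy":-91,"dz":-125,"twist":0},{"claw":0.68,"dx":21,"dy":-91,"dz":-125,"twist":0}]'
cat > v.py <<'E'
from h import *; import sys
# crop of top and scene around the shaker
o=[]
for n,(u,v) in(("top",(315,210)),("scene",(305,212))):
    p=snap(n)[0][v-40:v+40,u-50:u+50]; o.append(cv2.resize(p,(400*2*1//2*1,320),interpolation=2))
cv2.imwrite(f"pics/{sys.argv[1]}.png",np.hstack(o)); s=r.get_state(); print(s["q"].round(2),s["moment"].round(2),s["contact_force"].round(1))
E
python3 v.py a1
```

```text
clock: 2.8
tool_pos: [0.4359, -0.0859, 0.2742]
eef_rot: [0.894, 0.449, 0.001, 0.001]
contact_force: [0.4, 0.0, 0.3]
opening: 0.682
finger_force: 0.0
clock: 3.4
tool_pos: [0.4546, -0.1747, 0.1468]
eef_rot: [0.894, 0.449, -0.001, -0.002]
contact_force: [-0.3, 0.2, 0.3]
opening: 0.676
finger_force: 0.0
[ 0.13  0.68  0.23  2.07 -0.35  0.43 -0.01] [-0.1   0.04  0.07] [-0.2 -0.2  0.4]
```

View pics/a1.png

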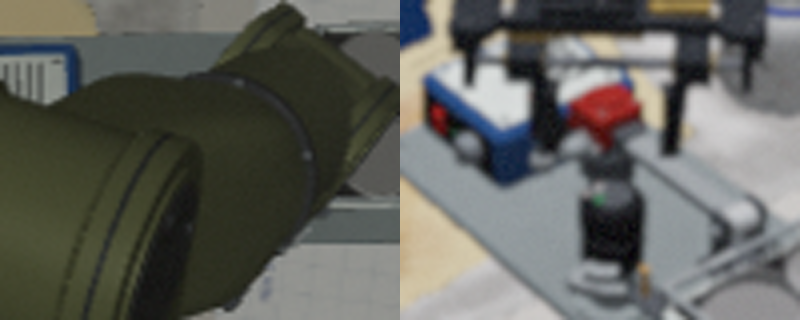

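```bash
python3 -m pendant '[{"claw":0.68,"dx":0,"dy":0,"dz":-35,"twist":0},{"claw":0.68,"dx":0,"dy":0,"dz":-65,"twist":0},{"claw":0.68,"dx":0,"dy":0,"dz":-65,"twist":0},{"claw":0.42,"dx":0,"dy":0,"dz":-65,"twist":0},{"claw":0.42,"dx":0,"dy":0,"dz":-65,"twist":0},{"claw":0.42,"dx":0,"dy":0,"dz":-65,"twist":0},{"claw":0.42,"dx":0,"dy":0,"dz":-65,"twist":0}]' 15; python3 v.py a2
```

```text
clock: 4.2
tool_pos: [0.4562, -0.175, 0.0853]
eef_rot: [0.894, 0.449, 0.001, 0.0]
contact_force: [-1.3, 0.8, 8.5]
opening: 0.469
finger_force: 15.0
[ 0.19  0.8   0.14  2.1  -0.4   0.27  0.03] [ 0.22  0.46 -0.03] [-2.1  0.9  7.3]
```

```bash
python3 -m pendant '[{"claw":0.55,"dx":0,"dy":0,"dz":0,"twist":0},{"claw":0.55,"dx":0,"dy":0,"dz":0,"twist":0}]'; python3 -m pendant '[{"claw":0.55,"dx":0,"dy":0,"dz":5,"twist":0},{"claw":0.55,"dx":0,"dy":0,"dz":5,"twist":0}]';python3 -m pendant '[{"claw":0.42,"dx":0,"dy":0,"dz":0,"twist":0},{"claw":0.42,"dx":0,"dy":0,"dz":0,"twist":0},{"claw":0.42,"dx":0,"dy":0,"dz":0,"twist":0}]'; python3 v.py a3
```

```text
clock: 4.5
tool_pos: [0.4565, -0.1754, 0.0845]
eef_rot: [0.894, 0.449, 0.001, 0.001]
contact_force: [-0.6, -0.6, -0.1]
opening: 0.553
finger_force: 0.0
clock: 4.7
tool_pos: [0.4563, -0.1754, 0.0894]
eef_rot: [0.894, 0.449, 0.0, 0.001]
contact_force: [-0.1, -0.3, 0.3]
opening: 0.55
finger_force: 0.0
clock: 5.0
tool_pos: [0.4561, -0.1752, 0.0889]
eef_rot: [0.894, 0.449, 0.0, 0.0]
contact_force: [0.4, 0.1, 3.6]
opening: 0.475
finger_force: 15.0
[ 0.18  0.79  0.15  2.1  -0.39  0.28  0.03] [0.   0.16 0.  ] [ 0.  -0.   4.1]
```

View pics/a3.png

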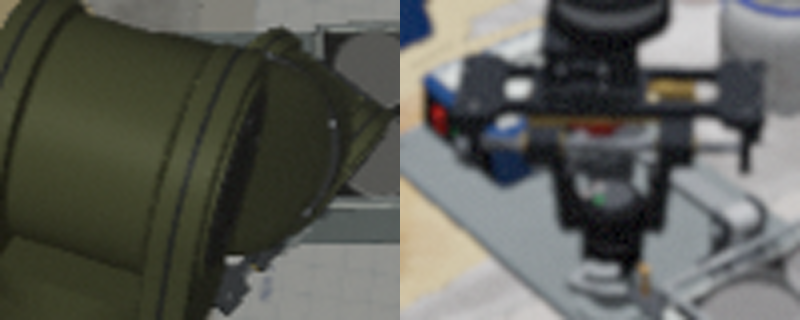

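```bash
python3 -m pendant '[{"claw":0.4,"dx":0,"dy":0,"dz":0,"twist":0.1},{"claw":0.4,"dx":0,"dy":0,"dz":0,"twist":0.2},{"claw":0.4,"dx":0,"dy":0,"dz":0,"twist":0.32},{"claw":0.4,"dx":0,"dy":0,"dz":0,"twist":0.44},{"claw":0.4,"dx":0,"dy":0,"dz":0,"twist":0.56},{"claw":0.4,"dx":0,"dy":0,"dz":0,"twist":0.68},{"claw":0.4,"dx":0,"dy":0,"dz":0,"twist":0.8},{"claw":0.4,"dx":0,"dy":0,"dz":0,"twist":0.88}]'; python3 v.py a4; python3 -m pendant '[{"claw":0.4,"twist":0.04},{"claw":0.4,"twist":0.04}]'; python3 -c "
from h import *
print(r.get_state()['moment'])"
```

```text
clock: 5.9
tool_pos: [0.4589, -0.1758, 0.0889]
eef_rot: [0.616, 0.788, 0.001, 0.003]
contact_force: [5.3, -1.3, -1.7]
opening: 0.469
finger_force: 15.0
[ 0.27  0.78 -0.    2.09  0.01  0.26  0.51] [-0.39 -0.96  0.02] [ 6.3 -0.9 -1.7]
[-0.39064148 -0.96028652  0.02166109]validation failed for argument at $[0]...
```

View pics/a4.png

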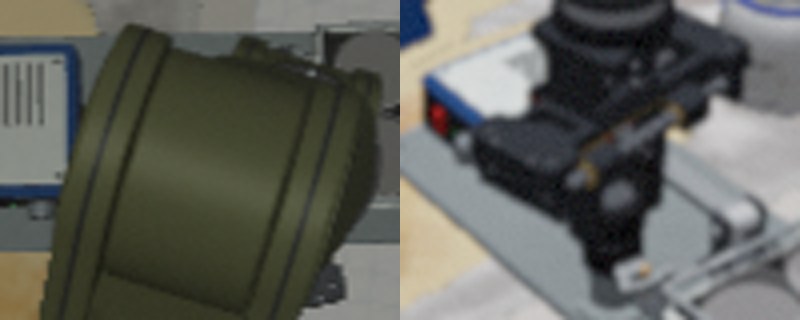

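```bash
for i in 1 2 3; do python3 -m pendant '[{"claw":0.4,"dx":0,"dy":0,"dz":0,"twist":0.04},{"claw":0.4,"dx":0,"dy":0,"dz":0,"twist":0.08},{"claw":0.4,"dx":0,"dy":0,"dz":0,"twist":0.08}]'|grep -E "rot|force"; python3 -c "
from h import *
s=r.get_state();print(s['moment'].round(3),2*np.arctan2(s['eef_rot'][1],s['eef_rot'][0])-0.931)"; done
```

```text
eef_rot: [0.586, 0.811, 0.001, 0.003]
contact_force: [5.2, -0.4, -0.3]
finger_force: 15.0
[-0.281 -1.023  0.035] 0.9591869716211188
eef_rot: [0.553, 0.833, 0.001, 0.003]
contact_force: [5.7, -0.9, -2.3]
finger_force: 15.0
[-0.289 -1.12  -0.255] 1.037735856685659
eef_rot: [0.52, 0.854, 0.001, 0.004]
contact_force: [7.2, -2.9, -2.7]
finger_force: 15.0
[-0.343 -1.325 -0.328] 1.1172037787263287
```

```bash
python3 -m pendant '[{"claw":0.58,"dx":0,"dy":0,"dz":0,"twist":0},{"claw":0.58,"dx":0,"dy":0,"dz":0,"twist":0},{"claw":0.58,"dx":0,"dy":0,"dz":35,"twist":0},{"claw":0.58,"dx":0,"dy":0,"dz":75,"twist":0},{"claw":0.45,"dx":4,"dy":35,"dz":90,"twist":-0.14},{"claw":0.45,"dx":8,"dy":70,"dz":90,"twist":-0.28},{"claw":0.45,"dx":13,"dy":102,"dz":90,"twist":-0.42},{"claw":0.45,"dx":13,"dy":102,"dz":90,"twist":-0.45}]'
python3 - <<'E'
from h import *
p,d,K,T=snap("scene"); u,v=proj(K,T,(.456,-.175,.1)); u,v=int(u),int(v); print(u,v)
q=snap("top")[0]
a=cv2.resize(p[v-20:v+20,u-20:u+20],(400,400),interpolation=2); b=cv2.resize(q[200:240,310:350],(400,400),interpolation=2)
cv2.imwrite("pics/b1.png",np.hstack([a,b]))
E
```

```text
clock: 7.7
tool_pos: [0.4685, -0.0675, 0.1785]
eef_rot: [0.695, 0.719, 0.0, -0.002]
contact_force: [0.0, 0.4, 0.4]
opening: 0.451
finger_force: 0.0
307 224
```

View pics/b1.png

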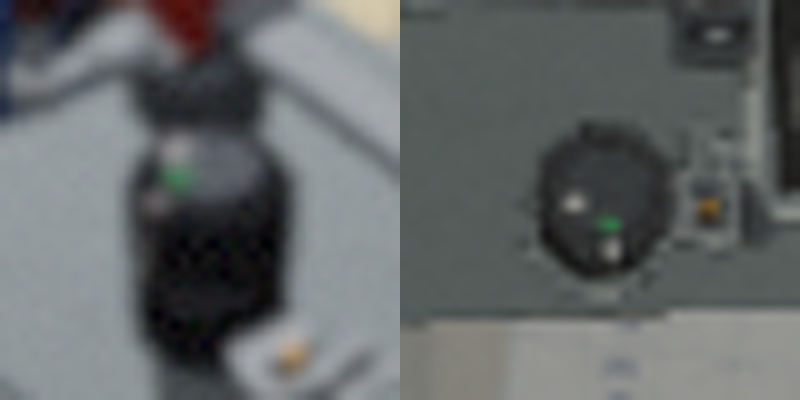

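```bash
python3 -m pendant '[{"claw":0.4,"dx":0,"dy":0,"dz":0,"twist":0},{"claw":0.4,"dx":0,"dy":0,"dz":-30,"twist":0},{"claw":0.4,"dx":0,"dy":0,"dz":-38,"twist":0},{"claw":0.4,"dx":0,"dy":0,"dz":-38,"twist":0}]'
python3 - <<'E'
from h import *
p,d,K,T=snap("scene"); u,v=proj(K,T,(.47,-.073,.125)); u,v=int(u),int(v)
print(u,v,proj(K,T,r.get_state()['tool_pos']))
cv2.imwrite("pics/b2.png",cv2.resize(p[v-35:v+25,u-40:u+40],(800,600),interpolation=2))
E
```

```text
clock: 8.2
tool_pos: [0.4674, -0.0742, 0.1397]
eef_rot: [0.697, 0.717, -0.001, -0.001]
contact_force: [0.1, 0.5, 0.7]
opening: 0.399
finger_force: 0.0
290 196 [289.67857986 191.89384742]
```

View pics/b2.png

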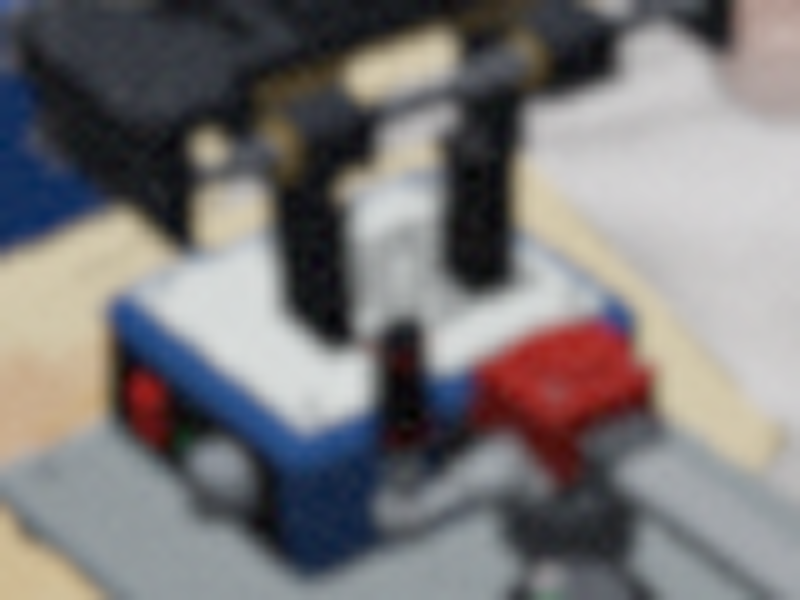

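```bash
python3 -m pendant '[{"claw":0.4,"dx":1,"dy":0,"dz":-20,"twist":0},{"claw":0.4,"dx":1,"dy":0,"dz":-35,"twist":0},{"claw":0.4,"dx":1,"dy":0,"dz":-35,"twist":0},{"claw":0.1,"dx":1,"dy":0,"dz":-35,"twist":0},{"claw":0.1,"dx":1,"dy":0,"dz":-35,"twist":0},{"claw":0.1,"dx":1,"dy":0,"dz":-35,"twist":0},{"claw":0.1,"dx":1,"dy":0,"dz":-35,"twist":0}]' 25
```

```text
clock: 8.95
tool_pos: [0.4698, -0.0733, 0.1065]
eef_rot: [0.696, 0.718, 0.0, 0.0]
contact_force: [-1.4, -0.5, 5.3]
opening: 0.193
finger_force: 25.0
```

```bash
python3 -m pendant '[{"claw":0.1,"dx":-3,"dy":0,"dz":0,"twist":0},{"claw":0.1,"dx":-6,"dy":0,"dz":0,"twist":0},{"claw":0.1,"dx":-9,"dy":0,"dz":0,"twist":0},{"claw":0.1,"dx":-12,"dy":0,"dz":0,"twist":0},{"claw":0.1,"dx":-14,"dy":0,"dz":0,"twist":0},{"claw":0.1,"dx":-14,"dy":0,"dz":0,"twist":0}]' 35
```

```text
clock: 9.55
tool_pos: [0.4594, -0.0733, 0.1064]
eef_rot: [0.696, 0.718, 0.002, 0.003]
contact_force: [8.1, -1.0, 3.6]
opening: 0.193
finger_force: 35.0
```

```bash
python3 -m pendant '[{"claw":0.1,"dx":-2,"dy":0,"dz":0,"twist":0},{"claw":0.1,"dx":-2,"dy":0,"dz":0,"twist":0},{"claw":0.1,"dx":-2,"dy":-2.2,"dz":7,"twist":0},{"claw":0.1,"dx":-2,"dy":-4.7,"dz":14,"twist":0},{"claw":0.1,"dx":-2,"dy":-4.7,"dz":14,"twist":0}]'
python3 - <<'E'
from h import *
p,d,K,T=snap("scene"); u,v=proj(K,T,(.5,-.09,.12)); u,v=int(u),int(v)
cv2.imwrite("pics/b3.png",cv2.resize(p[v-35:v+25,u-40:u+40],(640,480),interpolation=2))
print(r.get_state()["contact_force"],nets.place_of("scene","coupler")[:1],nets.place_of("scene","latch_grip")[:1])
E
```

```text
clock: 10.05
tool_pos: [0.4576, -0.0777, 0.1203]
eef_rot: [0.696, 0.718, 0.003, 0.003]
contact_force: [7.6, -0.2, -4.9]
opening: 0.194
finger_force: 35.0
[ 7.52209317 -0.27840465 -4.32521297] [{'position': [0.4705, 0.497], 'confidence': 0.55}] [{'position': [0.4505, 0.4885], 'confidence': 0.52}]
```

View pics/b3.png

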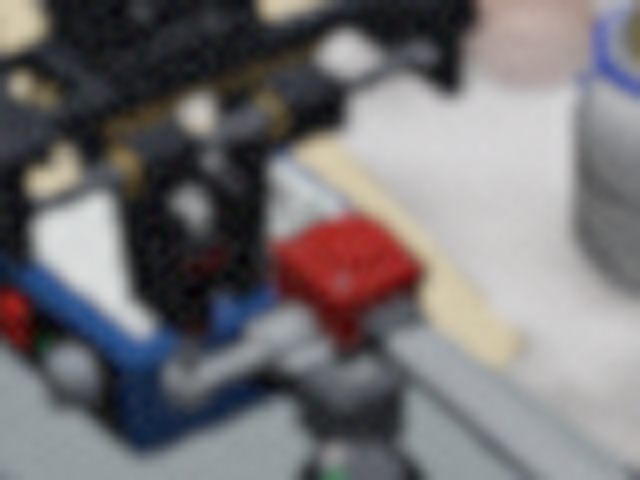

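```bash
python3 -m pendant '[{"claw":0.1,"dx":0,"dy":-3,"dz":6.5,"twist":0},{"claw":0.1,"dx":0,"dy":-6,"dz":13,"twist":0},{"claw":0.1,"dx":0,"dy":-9.5,"dz":19.5,"twist":0},{"claw":0.1,"dx":0,"dy":-13.5,"dz":25.5,"twist":0},{"claw":0.1,"dx":0,"dy":-17.5,"dz":31.5,"twist":0},{"claw":0.1,"dx":0,"dy":-22,"dz":37.5,"twist":0},{"claw":0.1,"dx":0,"dy":-22,"dz":37.5,"twist":0},{"claw":0.1,"dx":0,"dy":-22,"dz":37.5,"twist":0}]'
python3 - <<'E'
from h import *
p,d,K,T=snap("scene"); q,d2,K2,T2=snap("top"); u,v=proj(K,T,(.49,-.13,.12)); u,v=int(u),int(v)
cv2.imwrite("pics/b4.png",np.hstack([cv2.resize(p[v-40:v+40,u-40:u+40],(400,400),interpolation=2),cv2.resize(q[165:245,290:370],(400,400),interpolation=2)]))
print(r.get_state()["contact_force"],r.get_state()["moment"])
# red coupler pixels -> world
for n,(p,d,K,T) in dict(s=(p,d,K,T),t=(q,d2,K2,T2)).items():
    h=cv2.cvtColor(p,cv2.COLOR_BGR2HSV); v,u=np.nonzero((d>0)&((h[...,0]<8)|(h[...,0]>172))&(h[...,1]>130))
    W=(T[:3,:3].T@((np.linalg.inv(K)@np.stack([u,v,np.ones(len(u))]))*d[v,u]-T[:3,3:4])).T
    W=W[(abs(W[:,0]-.526)<.04)&(abs(W[:,1]+.09)<.06)]
    print(n,len(W),W.mean(0) if len(W) else 0,W.max(0) if len(W) else 0)
E
```

```text
clock: 11.0
tool_pos: [0.4573, -0.0994, 0.1574]
eef_rot: [0.696, 0.718, 0.002, 0.002]
contact_force: [9.1, 0.1, -4.6]
opening: 0.195
finger_force: 35.0
[ 8.56735541 -0.22056341 -4.56641303] [ 0.17376455 -1.57314805  0.04838701]
s 176 [ 0.51862014 -0.08905302  0.14851197] [ 0.54255286 -0.06908693  0.15981796]
t 0 0 0
```

View pics/b4.png

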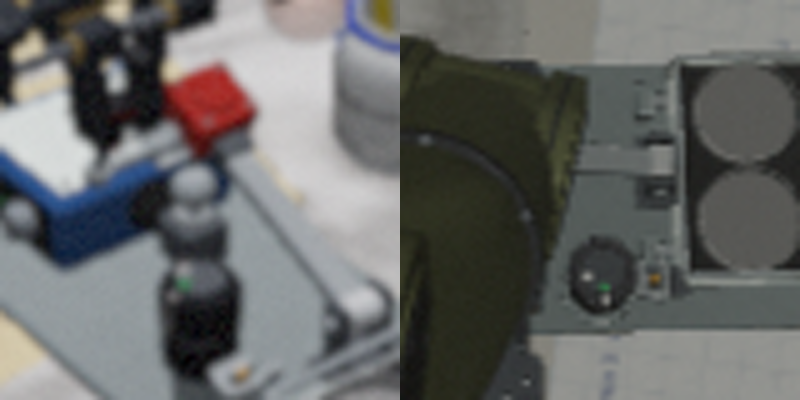

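```bash
python3 -m pendant '[{"claw":0.1,"dx":0,"dy":0,"dz":0,"twist":0},{"claw":0.1,"dx":0,"dy":0,"dz":0,"twist":0},{"claw":0.1,"dx":0,"dy":0,"dz":0,"twist":0}]'; python3 -c "
from h import *
print(r.finish_job())"
```

```text
clock: 11.4
tool_pos: [0.4573, -0.0993, 0.1572]
eef_rot: [0.696, 0.718, 0.002, 0.002]
contact_force: [9.4, 0.2, -4.9]
opening: 0.193
finger_force: 35.0
the job is handed in; nothing more can be done
None
```

The lock ring is turned to the green mark, the latch is held open, and the coupler is lifted off the ball. The arm is holding the rod steady about 5 cm above its seat, and I handed the job in at 11.4 s.

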